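Free the seized stop pin and set the rotary inspection stage to 70 degrees

ROBOT

A 6-joint arm with a two-finger parallel gripper is mounted at the origin on a cart in front of the work surface, level with it; the furniture and walls round the work are solid. World frame = base frame: x ahead of the robot, y to its left, z up, the work surface at z = 0. Lengths are in m, angles in rad, forces in N, time in s.
With the tool pointing down it reaches from about 0.275 to 0.75 m from the base axis. Payload 10.2 kg.
Tool frame: the origin (TCP) lies midway between the tips of the shut fingers; the grasp point (between the pads) lies 19 mm behind it (ctrl.grip_depth is the distance from the TCP to the grasp point, in m); z points along the fingers, y is the line along which they close (so a half turn about z gives the same grasp; the last joint's range is limited). The gripper opens to 85 mm and grips with 20 to 120 N. Pads are 22 mm wide; open, the fingers measure 114 mm over their backs; the gripper's body (76 mm by 85 mm) begins 54 mm behind the grasp point. The pads swing forward as they close: fully open they stand 13 mm farther back than shut.
Start: joints at [-1.366, 0.313, 1.498, -0, 1.331, -0.223], TCP at [0.218, -0.478, 0.231] pointing down, gripper open.
Joint ranges: [-2.94, 2.94], [-0.97, 2.17], [0.19, 2.56], [-1.23, 4.37], [0.02, 3.11], [-2.88, 2.88]. Speed limits (rad/s): [2.39, 2.39, 3.01, 3.14, 3.14, 3.14].

INTERFACE

Orientations are given as a 3x3 rotation matrix whose columns are the frame's x, y, z axes.
In Python, from bench import ctrl, vision, sign_off, models gives the robot as it stands. The module is installed in compiled form; this text tells all that it offers.
- The arm moves only by the shell command python3 -m inch 'ROWS' [FORCE]. ROWS is JSON, a list of rows, each an object of numbers: "x", "y", "z": the shift along the world's x, y, z in m; "twist": the turn about the world's z in degrees; "grip": the closure, from 0 (fully open) to 1 (shut). In form: [{"x": .., "y": .., "z": .., "twist": .., "grip": ..}, ...]. A call has 1 to 10 rows; each row shifts and turns the commanded pose from where the row before left it; what a row does not reach is not made up. A row lasts 1/10 s, in which the tool goes at most 50 mm and 8.59 degrees, less where a joint would pass 70% of its speed; a pose out of reach is approached as far as the arm can. A call is refused whole if a number of a shift passes 0.05 or a number of a turn 8.59, either way. A call with a gripper value outside its range is refused whole. The fingers move at their own pace and stop on an object; FORCE is the grip in N (left out, the last holds). Time passes only in rows, so rows that do not move let the fingers close. It gives the time, the measured TCP pose, the force, the opening and the grip force at its end, in the units of the state.
- ctrl.observe(): the state, without advancing time (a new reading comes with each control period).
- vision.grab_frame(name): name is "scene" or "top"; returns a dict with "img" (420x560x3 uint8, red, green, blue), "depth" (420x560 float32, m along the optical axis (not along the pixel's ray), 0 where there is no reading), "intrinsics" (3x3 intrinsics, pixels), "dist_coeffs" ([k1, k2, p1, p2, k3] as OpenCV has them; the pictures are not rectified), "rvec" (rotation vector, rad) and "tvec" (3), from world to camera coordinates, as OpenCV has them. Camera axes: x right, y down, z forward; pixel columns grow to the right and rows downward; lengths in m; the calibration is good to about 2 mm. A picture is of the moment at which its call begins.
- sign_off(): hands the job in; it is judged then, once.
Trained networks look in the newest picture that a camera, given by its name, has taken for a name from the list of things; names that differ only in an ending like _2 or _b are one class to them, and where a whole thing is asked for, a point or a joint stands for the part that bears it (a point fixed in the world has none). Each returns a list of dicts, best first, with "score" (0 to 1); they miss things now and then, are a little off and sometimes report something else, mostly with a low value. They report only what shows in the picture. A call takes as long as a camera call. They do not tell look-alikes from the thing itself.
- models.look_for(target, camera): "extent" ([left, top, right, bottom] in pixels, round what is visible of it).
- models.masks_of(target, camera): "pixels" (420x560 bool, what is visible of it) and "extent" ([left, top, right, bottom] in pixels, round what is visible of it).
- models.spot_point(target, camera): "uv" ([column, row] in pixels: a listed point, or the origin of a listed thing).
The state is a dict: "t": time; "q": joint angles; "qd": joint speeds; "joint_torque": joint torques, N m; "ee_pos": TCP position; "ee_rot": TCP orientation; "force": force on the tool from outside, world axes, zero at the start; "wrist_torque": the same for the moment, N m; "gripper_width": opening from 0.0 (shut) to 1.0 (fully open); "grasp_force": force on a finger pad.
Only numpy, scipy, OpenCV 4.12 (cv2) and the standard library are available. Lean on these libraries where they do the work, as an engineer would, in place of code of your own. Each camera call takes 0.05 s, during which the arm holds its last target. There are 200 camera calls.

TASK

Set the rotary inspection stage so that its scale reads 70 degrees at the white index line. Its stop pin has seized in the down position and blocks the ring: work the pin up by twisting its tee handle back and forth while pulling gently, so that the stage is not lifted off its dowels, and leave it drawn up well clear of the ring's lugs. Then turn the ring until it reads 70 and let go, without disturbing the things lying about.

Things in the scene. Friction and masses are not known exactly. Their poses are not given: they have to be found in the camera images.
- stage_centre (a point): On the vertical turning axis of the rotary stage, at the height of the ring's flat top (47 mm above the bench; a chip tray in its middle stands 6 mm higher). Does not turn with the ring: -x points to the index line, -y to the stop pin, z up. The stage is a grey casting 200 mm across, located by two dowels on a dark 210x240x10 mm plate screwed to the bench; the ring is 160 mm across.
- index_line (a point): Inner end of the white index line against which the scale is read. The line is drawn radially on a fixed grey block, 30 mm wide, just outside the ring on the stage's -x side, level with the ring's top; this point is 84 mm from the axis.
- zero_line (a point): Outer end of the red zero line of the scale on the ring's top, 77 mm from the axis. From it the black lines run clockwise seen from above, up to 120 degrees: a short line every 5 degrees, a longer one every 10, the longest at 30, 60, 90 and 120. Turning the ring counter-clockwise raises the reading.
- push_handle (a point): On the axis of the upright black push handle on the ring, 25 mm above the ring's top and 56 mm from the turning axis. It is round, 16 mm across, and reaches from 4 mm (over a 22 mm steel foot) to 46 mm above the ring's top. It is there to be pushed round; the ring stays where it is left.
- tee_handle (a point): Centre of the black tee handle of the upright stop pin: a bar 66 mm long (along this frame's x), 11 mm thick (y) and 14 mm high (z). With the pin fully down it is 70 mm above the ring's top (117 mm above the bench) and its underside is 14 mm above the top of the pin's steel barrel (39 mm across). A 17 mm cone carries the bar.
- ring (a joint): Reading of the scale at the index line, rad: 0 at the red line, growing counter-clockwise seen from above; range 0 to 2.09. Drag about 0.22 N m (4 N at the push handle). While the stop pin is down, it stands between two steel lugs on the ring's rim and keeps the reading between 4 and 36 degrees.
- stop_pin: The steel stop pin with its tee handle, 92 mm long; origin at its tip, z up to the handle. Its axis is 89 mm from the turning axis. It slides up 22 mm in its barrel, where it is captive. Its tip is 15 mm below the ring's top when fully down (starts 0 to 3 mm higher) and clears the lugs from 3 mm below. Once raised 15 mm, sprung pads snap under its collar and hold it up when let go.
- barrel (a point): Centre of the top of the stop pin's barrel, on the pin's axis. Up to a rise of 12 mm the pin is seized: inside, its 18 mm collar rubs with 30 to 42 N against whichever way it slides. A straight pull meets all of it; while the tee is twisted most of it resists the twist (0.3 to 0.4 N m), and rising 1 mm for every 4 mm that the collar slides round takes only 10 to 15 N. Twists of 0.5 rad each way do.
- stage (a joint): How far the whole stage has been lifted off its plate, m; 0 = standing on the plate. Only its weight, about 1.95 kg, holds it down: an upward pull of more than 19 N on the seized pin lifts it.
- cot_box: white and teal carton, 110x65x51 mm, lying behind to the right; bystander; origin at the centre of its underside
- dust_blower: black rubber bulb blower lying on its side, 135x50x50 mm, behind the stage; bystander; origin at the centre of its underside
- marker: black and white marker pen lying down, 132x15x15 mm, front right; bystander; origin at the centre of its underside
- tweezers: steel tweezers lying flat, 129x11x8 mm, front left; bystander; origin at the centre of its underside
- screwdriver: steel jeweller's screwdriver lying down, 100x10x10 mm, to the right; bystander; origin at the centre of its underside
- caliper: sliding caliper with a black head lying flat, 200 mm long, 64 mm wide, 16 mm high, to the left; bystander; origin at the centre of its underside
- loupe: black round loupe standing on its skirt, 38 mm across, 32 mm high, to the right; bystander; origin at the centre of its underside
There are look-alikes about, which are no part of the job. Leave any blue look-alike of the stop_pin alone.

How it is judged:
By the outcome, as a careful person would: the job done as asked, in the order asked, and still so for the second after the job is handed in, with the robot touching nothing.
It also fails if it takes over 70 s, if anything falls off the work surface, if the arm or the gripper's body presses on something with over 40 N, if the wrist force passes 120 N, or if a joint passes its speed limit or range.

## Working session

There is one attempt and no reset: what is moved stays moved. The work goes in short steps, Python scripts to look and compute and a shell command to move; the robot and the scene stay as the last step left them, time stands still between calls to the robot, and variables do not carry over. Pictures are saved under pics/ and viewed, at most 10 in all, crops included, and the job is handed in when it is done.

```bash
mkdir -p pics; cat > h.py <<'E'
import numpy as np, cv2
from bench import ctrl, vision, models
def save(f,name,box=None,scale=1):
    im=f["img"]
    if box: l,t,r,b=box; im=im[t:b,l:r]
    im=cv2.resize(im,None,fx=scale,fy=scale,interpolation=cv2.INTER_CUBIC)
    cv2.imwrite("pics/"+name,im[:,:,::-1])
def ray(f,uv):
    R,_=cv2.Rodrigues(np.array(f["rvec"],float)); t=np.array(f["tvec"],float).reshape(3)
    p=cv2.undistortPoints(np.array(uv,float).reshape(1,1,2),np.array(f["intrinsics"]),np.array(f["dist_coeffs"])).reshape(2)
    return -R.T@t, R.T@np.array([p[0],p[1],1.])
def at_z(f,uv,z):
    c,d=ray(f,uv); return c+d*(z-c[2])/d[2]
def at_depth(f,uv):
    c,d=ray(f,uv); u,v=int(round(uv[0])),int(round(uv[1])); return c+d*f["depth"][v,u]
def proj(f,P):
    return cv2.projectPoints(np.array(P,float).reshape(-1,1,3),np.array(f["rvec"],float),np.array(f["tvec"],float),np.array(f["intrinsics"]),np.array(f["dist_coeffs"]))[0].reshape(-1,2)
Z=dict(stage_centre=.047,index_line=.047,zero_line=.047,push_handle=.072,tee_handle=.118,barrel=.096)
E
python3 - <<'E'
from h import *
np.set_printoptions(precision=4,suppress=True)
fs={c:vision.grab_frame(c) for c in("scene","top")}
for c in fs:
    save(fs[c],c+"0.png",None,1.4)
    for n,z in Z.items():
        for r in models.spot_point(n,c)[:3]:
            print(c,n,round(r["score"],2),np.round(r["uv"],1),at_z(fs[c],r["uv"],z),at_depth(fs[c],r["uv"]))
s=ctrl.observe(); print(s["ee_pos"],s["ee_rot"],s["gripper_width"],s["t"])
E
```

```text
scene stage_centre 0.7 [296.8 231.1] [0.5606 0.0154 0.047 ] [0.5543 0.0259 0.0533]
scene index_line 0.64 [324.6 236.8] [0.4729 0.0054 0.047 ] [0.47   0.0109 0.0503]
scene zero_line 0.83 [321.6 232. ] [ 0.4949 -0.0169  0.047 ] [ 0.4925 -0.0123  0.0496]
scene zero_line 0.53 [298.4 194.9] [ 0.6957 -0.2196  0.047 ] [ 0.7281 -0.2737  0.02  ]
scene push_handle 0.85 [283.6 229.4] [0.5734 0.0675 0.072 ] [0.5603 0.0879 0.0843]
scene tee_handle 0.5 [304.4 201.5] [ 0.5695 -0.0438  0.118 ] [ 0.5731 -0.05    0.1148]
scene tee_handle 0.24 [376.  218.5] [ 0.3383 -0.0447  0.118 ] [0.2705 0.1247 0.2049]
scene tee_handle 0.24 [284.8 299.5] [0.3456 0.4217 0.118 ] [0.4333 0.285  0.0073]
scene barrel 0.76 [304.9 202.4] [ 0.5897 -0.0815  0.096 ] [ 0.5748 -0.0559  0.1092]
scene barrel 0.16 [304.2 200.7] [ 0.5981 -0.0916  0.096 ] [ 0.5759 -0.0536  0.1155]
top stage_centre 0.96 [279.4 218. ] [0.548  0.0273 0.047 ] [0.5478 0.0272 0.0506]
top stage_centre 0.73 [165.4 222.2] [0.538  0.3141 0.047 ] [ 0.5405  0.3268 -0.0007]
top index_line 0.89 [291.1 252.3] [ 0.4625 -0.0018  0.047 ] [ 0.4625 -0.0018  0.0458]
top
[... 182 characters left out ...]
 0.83 [300.  244.2] [ 0.4826 -0.024   0.047 ] [ 0.4827 -0.0244  0.0185]
top push_handle 0.56 [257.4 214.4] [0.5555 0.0807 0.072 ] [0.5547 0.0798 0.0838]
top push_handle 0.42 [394.  263.2] [ 0.4363 -0.2509  0.072 ] [ 0.4342 -0.264   0.0097]
top tee_handle 0.45 [324.9 303.3] [ 0.3456 -0.08    0.118 ] [ 0.3419 -0.0821  0.0862]
top tee_handle 0.43 [314.9 201.1] [ 0.5835 -0.0583  0.118 ] [ 0.5827 -0.0579  0.1266]
top barrel 0.71 [256.3 214. ] [0.5549 0.0816 0.096 ] [0.5582 0.0853 0.0468]
top barrel 0.66 [312.7 203.9] [ 0.5789 -0.054   0.096 ] [ 0.578  -0.0536  0.1062]
[ 0.2178 -0.4777  0.2313] [[ 0.9099  0.4149 -0.    ]
 [ 0.4149 -0.9099 -0.    ]
 [-0.      0.     -1.    ]] 0.9987903623347228 0.7
```

View pics/top0.png

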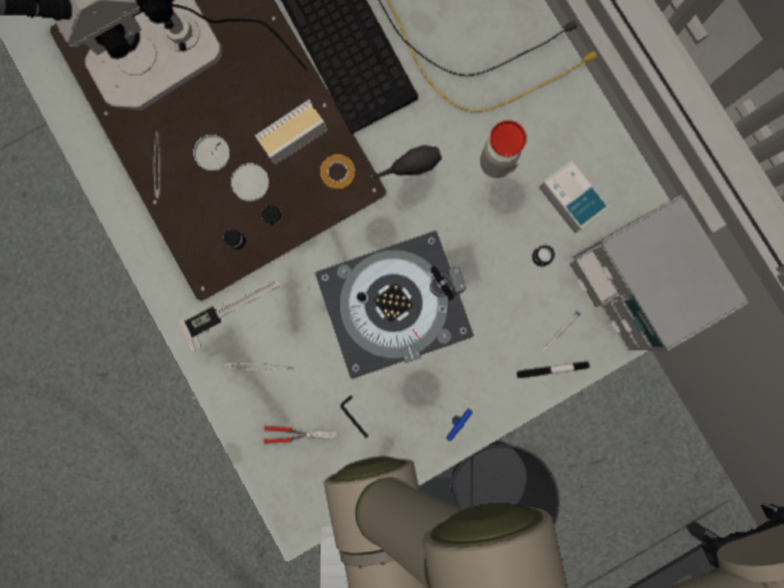

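View pics/scene0.png

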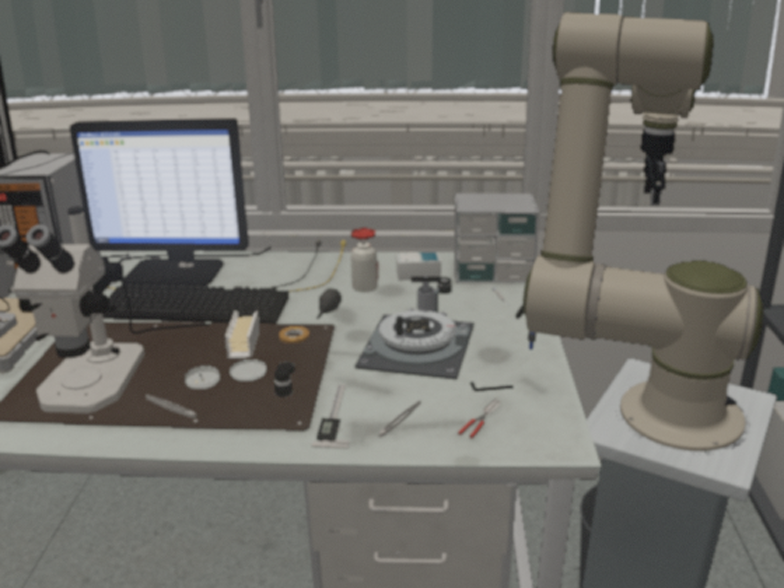

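The tee candidates are the black one on the stage at top px (315,202) and the blue look-alike on the bench at (328,303). The description says black, with its barrel on the stage's -y side, so it is (315,202). I'll check this in a close crop and measure the bar.

```bash
python3 - <<'E'
from h import *
np.set_printoptions(precision=4,suppress=True)
f=vision.grab_frame("top")
save(f,"crop1.png",(220,160,345,270),6)
c,_=ray(f,(280,210)); print("cam",c)
P=[]
for v in range(180,225):
    for u in range(295,340):
        p=at_depth(f,(u,v))
        if p[2]>.112 and f["img"][v,u].max()<80: P.append(p)
P=np.array(P); print(len(P),np.median(P[:,2]))
r=cv2.minAreaRect((P[:,:2]*1000).astype(np.float32)); print(r)
w,V=np.linalg.eigh(np.cov(P[:,:2].T)); print(P.mean(0),np.degrees(np.arctan2(V[1,1],V[0,1])),np.sqrt(w*12))
for m in models.masks_of("tee_handle","top")[:2]:
    v,u=np.nonzero(m["pixels"]); uv=np.c_[u,v]
    Q=np.array([at_z(f,x,.124) for x in uv])[:,:2]
    w,V=np.linalg.eigh(np.cov(Q.T)); print(m["score"],len(u),Q.mean(0),np.degrees(np.arctan2(V[1,1],V[0,1])),np.sqrt(w*12))
E
```

```text
cam [ 0.4768 -0.0045  1.2445]
123 0.12138983232862621
((538.13037109375, -47.905548095703125), (50.10501480102539, 141.7047882080078), 74.20559692382812)
[ 0.5801 -0.0585  0.1486] -177.39079187904434 [0.0463 0.0804]
0.68 3097 [0.5488 0.0214] 67.61621202365578 [0.1274 0.1285]
0.51 148 [ 0.3485 -0.0847] 143.21332295340125 [0.0157 0.0549]
```

View pics/crop1.png

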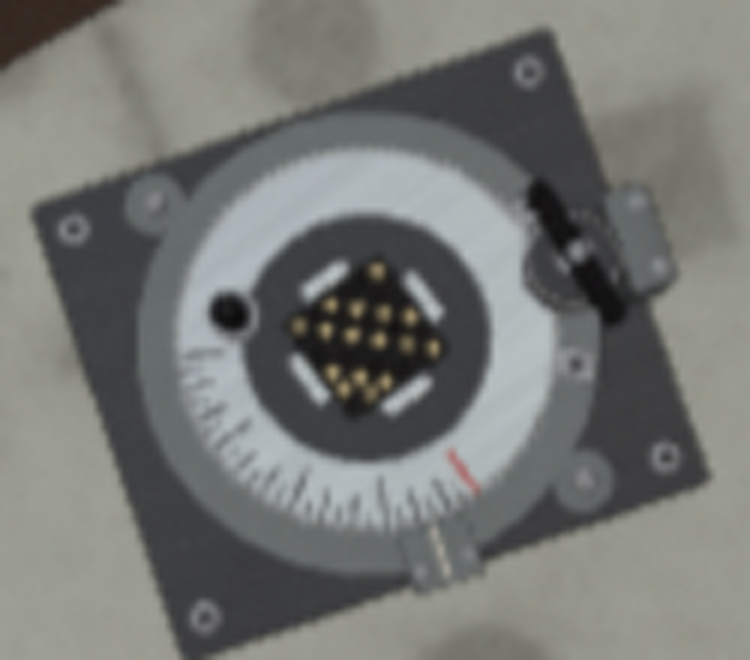

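The crop shows the black tee at crop px (577,252), running from (538,185) to (615,318), over its grey barrel. The push handle is at (230,312), the index line ends at (440,530), and the red zero line is at (465,470). The black tee is the right one.

```bash
python3 - <<'E'
from h import *
np.set_printoptions(precision=4,suppress=True)
f=vision.grab_frame("top")
g=lambda x,y,z: at_z(f,(x/6+220-.42,y/6+160-.42),z)
a,b=g(538,185,.125),g(615,318,.125); d=b-a
print("tee",(a+b)/2,np.linalg.norm(d),np.degrees(np.arctan2(d[1],d[0])))
# stage centre from ellipse: ring white rim, sampled
cr=np.array([at_z(f,models.spot_point("stage_centre","top")[0]["uv"],.047)])[0]
h=g(230,312,.093); i0=g(436,527,.047); i1=g(447,580,.047); z1=g(477,491,.047); z0=g(452,452,.047)
bt=g(570,258,.1)
print("c",cr,"handle",h,"idx",i0,i1,"zero",z0,z1,"barrel",bt)
print(np.linalg.norm((h-cr)[:2]),np.linalg.norm((i0-cr)[:2]),np.linalg.norm((z1-cr)[:2]),np.linalg.norm(((a+b)/2-cr)[:2]))
an=lambda p:np.degrees(np.arctan2(*(p-cr)[1::-1]))
print("angles h,i,z,tee",an(h),an(i0),an(z1),an((a+b)/2))
# depth check of tee top
print([round(at_depth(f,(u,v))[2],4) for u,v in((312,195),(314,198),(316,202),(319,207),(321,211))])
gr=f["img"]; 
E
```

```text
tee [ 0.582  -0.0597  0.125 ] 0.060085818874704884 -150.38336083662298
c [0.545  0.0206 0.047 ] handle [0.5609 0.0779 0.093 ] idx [ 0.4746 -0.0046  0.047 ] [ 0.4528 -0.0091  0.047 ] zero [ 0.5057 -0.0114  0.047 ] [ 0.4895 -0.0217  0.047 ] barrel [ 0.5817 -0.0584  0.1   ]
0.05952032738321548 0.07475208587518252 0.06975189764216279 0.08838722328186197
angles h,i,z,tee 74.51135324693324 -160.29402255744316 -142.70852763063257 -65.26758066586527
[np.float64(0.1224), np.float64(0.1227), np.float64(0.1214), np.float64(0.1212), np.float64(0.1219)]
```

```bash
python3 -m inch '[{"x":0.018,"y":0.032},{"x":0.018,"y":0.032},{"x":0.018,"y":0.032},{"x":0.018,"y":0.032},{"x":0.018,"y":0.032},{"x":0.018,"y":0.032},{"x":0.018,"y":0.032},{"x":0.018,"y":0.032}]' && python3 -m inch '[{"x":0.027,"y":0.02,"twist":1},{"x":0.027,"y":0.02,"twist":1},{"x":0.027,"y":0.02,"twist":1},{"x":0.027,"y":0.02,"twist":1},{"x":0.027,"y":0.02,"twist":1},{"x":0.027,"y":0.02},{"x":0.027,"y":0.02},{"x":0.027,"y":0.018},{}]'
python3 - <<'E'
from h import *
np.set_printoptions(precision=4,suppress=True)
# ring/plate fit from crop picture (picture of the start)
im=cv2.imread("pics/crop1.png"); hsv=cv2.cvtColor(im,cv2.COLOR_BGR2HSV)
f=vision.grab_frame("top")
g=lambda x,y,z: at_z(f,(x/6+220-.42,y/6+160-.42),z)
V=im.max(2); m=(V>170)
pts=[]
for a in np.radians(np.arange(0,360,4)):
    for r in range(215,120,-1):
        x,y=int(365+r*np.cos(a)),int(338+r*np.sin(a))
        if V[y,x]>160: pts.append((x,y,r)); break
pts=np.array(pts); W=np.array([g(x,y,.047)[:2] for x,y,_ in pts])
from scipy.optimize import least_squares
s=least_squares(lambda p:np.hypot(W[:,0]-p[0],W[:,1]-p[1])-p[2],[.547,.025,.08],loss="soft_l1",f_scale=.001); print("circle",s.x,np.abs(s.fun).mean())
A=g(35,212,.01);B=g(550,30,.01);C=g(710,475,.01);D=g(183,655,.01)
print(np.linalg.norm(A-B),np.linalg.norm(B-C),(A+B+C+D)/4,[np.degrees(np.arctan2(*(q-p)[1::-1])) for p,q in((A,B),(D,C),(D,A),(C,B))])
E
```

```text
circle [0.5546 0.0243 0.077 ] 0.002119138427295968
0.23652602611071774 0.20395190104820363 [0.5541 0.0239 0.01  ] [np.float64(-70.58664590836257), np.float64(-71.2582786932892), np.float64(18.85521312498472), np.float64(19.249867743781657)]invalid input
```

```bash
python3 -m inch '[{"x":0.018,"y":0.032,"z":0,"twist":0,"grip":0},{"x":0.018,"y":0.032,"z":0,"twist":0,"grip":0},{"x":0.018,"y":0.032,"z":0,"twist":0,"grip":0},{"x":0.018,"y":0.032,"z":0,"twist":0,"grip":0},{"x":0.018,"y":0.032,"z":0,"twist":0,"grip":0},{"x":0.018,"y":0.032,"z":0,"twist":0,"grip":0},{"x":0.018,"y":0.032,"z":0,"twist":0,"grip":0},{"x":0.018,"y":0.032,"z":0,"twist":0,"grip":0}]'
```

```text
t: 1.75
ee_pos: [0.3623, -0.2203, 0.2315]
ee_rot: [[0.91, 0.415, 0.0], [0.415, -0.91, -0.0], [0.0, 0.0, -1.0]]
force: [-0.8, -0.1, 0.2]
gripper_width: 1.002
grasp_force: 0.0
```

```bash
python3 -m inch '[{"x":0.0275,"y":0.02,"z":0,"twist":1,"grip":0.5},{"x":0.0275,"y":0.02,"z":0,"twist":1,"grip":0.5},{"x":0.0275,"y":0.02,"z":0,"twist":1,"grip":0.5},{"x":0.0275,"y":0.02,"z":0,"twist":1,"grip":0.5},{"x":0.0275,"y":0.02,"z":0,"twist":1,"grip":0.5},{"x":0.0275,"y":0.02,"z":0,"twist":0,"grip":0.5},{"x":0.0275,"y":0.02,"z":0,"twist":0,"grip":0.5},{"x":0.0275,"y":0.02,"z":0,"twist":0,"grip":0.5},{"x":0,"y":0,"z":0,"twist":0,"grip":0.5}]'
```

```text
t: 2.65
ee_pos: [0.5836, -0.0595, 0.2305]
ee_rot: [[0.869, 0.495, 0.0], [0.495, -0.869, 0.001], [0.0, -0.001, -1.0]]
force: [-0.0, -0.1, 0.3]
gripper_width: 0.497
grasp_force: 0.0
```

```bash
python3 -m inch '[{"x":-0.001,"y":0,"z":-0.03,"twist":0,"grip":0.5},{"x":0,"y":0,"z":-0.03,"twist":0,"grip":0.5},{"x":0,"y":0,"z":-0.025,"twist":0,"grip":0.5},{"x":0,"y":0,"z":-0.01,"twist":0,"grip":0.5},{"x":0,"y":0,"z":0,"twist":0,"grip":0.5}]'
python3 - <<'E'
from h import *
s=vision.grab_frame("scene");t=vision.grab_frame("top")
p=proj(t,[.5825,-.06,.12])[0].astype(int); q=proj(s,[.5825,-.06,.12])[0].astype(int); print(p,q)
def cr(f,p,r=35): return cv2.resize(f["img"][p[1]-r:p[1]+r,p[0]-r:p[0]+r],(400,400),interpolation=cv2.INTER_CUBIC)
cv2.imwrite("pics/pre.png",np.hstack([cr(t,p),cr(s,q)])[:,:,::-1])
E
```

```text
t: 3.15
ee_pos: [0.5802, -0.0619, 0.1355]
ee_rot: [[0.87, 0.492, -0.002], [0.492, -0.87, 0.001], [-0.001, -0.001, -1.0]]
force: [-0.2, -0.4, 0.8]
gripper_width: 0.499
grasp_force: 0.0
[315 201] [303 198]
```

View pics/pre.png

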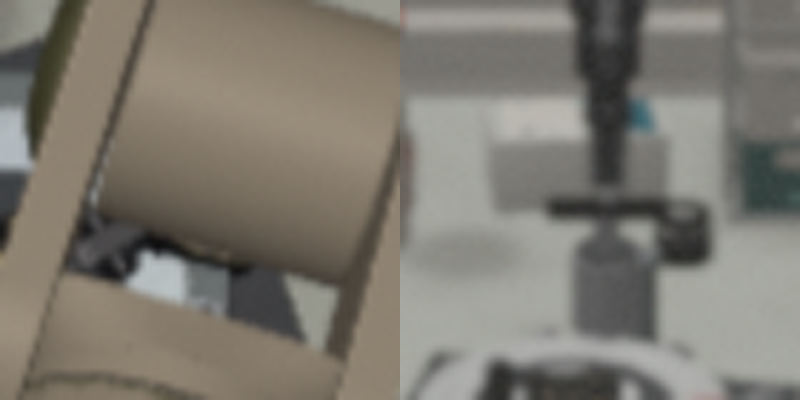

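The scene crop (right half) shows the fingers directly above the tee bar, in line with its barrel. The loupe, at crop px (685,235), is only in the background. I'm going down to grip.

```bash
python3 -m inch '[{"x":0,"y":0,"z":-0.013,"twist":0,"grip":0.5},{"x":0,"y":0,"z":-0.013,"twist":0,"grip":0.5},{"x":0,"y":0,"z":0,"twist":0,"grip":0.5},{"x":0,"y":0,"z":0,"twist":0,"grip":0.5}]'
```

```text
t: 3.65
ee_pos: [0.5807, -0.0617, 0.11]
ee_rot: [[0.87, 0.493, -0.001], [0.493, -0.87, 0.0], [-0.001, -0.001, -1.0]]
force: [-0.5, -0.4, -0.1]
gripper_width: 0.505
grasp_force: 0.0
```

```bash
python3 -m inch '[{"x":0.0015,"y":0.0015,"z":0,"twist":0,"grip":0.5},{"x":0,"y":0,"z":0,"twist":0,"grip":0.8},{"x":0,"y":0,"z":0,"twist":0,"grip":1},{"x":0,"y":0,"z":0,"twist":0,"grip":1},{"x":0,"y":0,"z":0,"twist":0,"grip":1},{"x":0,"y":0,"z":0,"twist":0,"grip":1}]' 70
```

```text
t: 4.25
ee_pos: [0.5825, -0.0603, 0.1106]
ee_rot: [[0.87, 0.493, 0.001], [0.493, -0.87, -0.0], [0.001, 0.001, -1.0]]
force: [1.0, 0.1, 3.8]
gripper_width: 0.116
grasp_force: 68.6
```

```bash
python3 -m inch '[{"x":0,"y":0,"z":0.0002,"twist":6,"grip":1},{"x":0,"y":0,"z":0.0003,"twist":7,"grip":1},{"x":0,"y":0,"z":0.0003,"twist":7,"grip":1},{"x":0,"y":0,"z":0.0003,"twist":7,"grip":1}]'
```

```text
t: 4.65
ee_pos: [0.5814, -0.0597, 0.1107]
ee_rot: [[0.548, 0.837, -0.003], [0.837, -0.548, 0.001], [-0.0, -0.003, -1.0]]
force: [-1.9, 2.3, -2.3]
gripper_width: 0.114
grasp_force: 68.4
```

```bash
python3 -m inch '[{"x":0,"y":0,"z":0.0003,"twist":-7,"grip":1},{"x":0,"y":0,"z":0.0003,"twist":-8,"grip":1},{"x":0,"y":0,"z":0.0003,"twist":-8,"grip":1},{"x":0,"y":0,"z":0.0003,"twist":-8,"grip":1},{"x":0,"y":0,"z":0.0003,"twist":-8,"grip":1},{"x":0,"y":0,"z":0.0003,"twist":-8,"grip":1},{"x":0,"y":0,"z":0.0003,"twist":-7,"grip":1}]'
```

```text
t: 5.35
ee_pos: [0.5815, -0.0604, 0.1118]
ee_rot: [[0.999, 0.039, -0.003], [0.039, -0.999, -0.0], [-0.003, -0.0, -1.0]]
force: [0.9, -1.7, -9.4]
gripper_width: 0.114
grasp_force: 70.4
```

```bash
python3 -m inch '[{"x":0,"y":0,"z":0.0001,"twist":7,"grip":1},{"x":0,"y":0,"z":0.0003,"twist":8,"grip":1},{"x":0,"y":0,"z":0.0003,"twist":8,"grip":1},{"x":0,"y":0,"z":0.0003,"twist":8,"grip":1},{"x":0,"y":0,"z":0.0003,"twist":8,"grip":1},{"x":0,"y":0,"z":0.0003,"twist":8,"grip":1},{"x":0,"y":0,"z":0.0002,"twist":7,"grip":1}]'
```

```text
t: 6.05
ee_pos: [0.5805, -0.0595, 0.113]
ee_rot: [[0.547, 0.837, -0.006], [0.837, -0.547, 0.002], [-0.001, -0.006, -1.0]]
force: [-2.7, 1.6, -9.9]
gripper_width: 0.111
grasp_force: 69.6
```

```bash
python3 -m inch '[{"x":0,"y":0,"z":0.0001,"twist":-7,"grip":1},{"x":0,"y":0,"z":0.0003,"twist":-8,"grip":1},{"x":0,"y":0,"z":0.0003,"twist":-8,"grip":1},{"x":0,"y":0,"z":0.0003,"twist":-8,"grip":1},{"x":0,"y":0,"z":0.0003,"twist":-8,"grip":1},{"x":0,"y":0,"z":0.0003,"twist":-8,"grip":1},{"x":0,"y":0,"z":0.0002,"twist":-7,"grip":1}]' && python3 -m inch '[{"x":0,"y":0,"z":0.0001,"twist":7,"grip":1},{"x":0,"y":0,"z":0.0003,"twist":8,"grip":1},{"x":0,"y":0,"z":0.0003,"twist":8,"grip":1},{"x":0,"y":0,"z":0.0003,"twist":8,"grip":1},{"x":0,"y":0,"z":0.0003,"twist":8,"grip":1},{"x":0,"y":0,"z":0.0003,"twist":8,"grip":1},{"x":0,"y":0,"z":0.0002,"twist":7,"grip":1}]'
```

```text
t: 6.75
ee_pos: [0.5814, -0.0603, 0.1149]
ee_rot: [[0.999, 0.039, -0.003], [0.039, -0.999, 0.0], [-0.003, -0.0, -1.0]]
force: [2.4, -2.3, -11.0]
gripper_width: 0.112
grasp_force: 71.8
t: 7.45
ee_pos: [0.5805, -0.0592, 0.1163]
ee_rot: [[0.548, 0.837, -0.006], [0.837, -0.548, 0.003], [-0.001, -0.007, -1.0]]
force: [-1.6, 2.8, -10.6]
gripper_width: 0.109
grasp_force: 68.8
```

```bash
python3 -m inch '[{"x":0,"y":0,"z":0.0001,"twist":-7,"grip":1},{"x":0,"y":0,"z":0.0003,"twist":-8,"grip":1},{"x":0,"y":0,"z":0.0003,"twist":-8,"grip":1},{"x":0,"y":0,"z":0.0003,"twist":-8,"grip":1},{"x":0,"y":0,"z":0.0003,"twist":-8,"grip":1},{"x":0,"y":0,"z":0.0003,"twist":-8,"grip":1},{"x":0,"y":0,"z":0.0002,"twist":-7,"grip":1}]' && python3 -m inch '[{"x":0,"y":0,"z":0.0001,"twist":7,"grip":1},{"x":0,"y":0,"z":0.0003,"twist":8,"grip":1},{"x":0,"y":0,"z":0.0003,"twist":8,"grip":1},{"x":0,"y":0,"z":0.0003,"twist":8,"grip":1},{"x":0,"y":0,"z":0.0003,"twist":8,"grip":1},{"x":0,"y":0,"z":0.0003,"twist":8,"grip":1},{"x":0,"y":0,"z":0.0002,"twist":7,"grip":1}]'
```

```text
t: 8.15
ee_pos: [0.581, -0.0605, 0.1182]
ee_rot: [[0.999, 0.039, -0.004], [0.039, -0.999, 0.0], [-0.004, -0.0, -1.0]]
force: [0.8, -2.6, -13.4]
gripper_width: 0.107
grasp_force: 71.5
t: 8.85
ee_pos: [0.5805, -0.0592, 0.1198]
ee_rot: [[0.548, 0.837, -0.006], [0.837, -0.547, 0.003], [-0.001, -0.007, -1.0]]
force: [-0.7, 3.7, -13.2]
gripper_width: 0.113
grasp_force: 69.8
```

```bash
python3 -m inch '[{"x":0,"y":0,"z":0.0001,"twist":-7,"grip":1},{"x":0,"y":0,"z":0.0003,"twist":-8,"grip":1},{"x":0,"y":0,"z":0.0003,"twist":-8,"grip":1},{"x":0,"y":0,"z":0.0003,"twist":-8,"grip":1},{"x":0,"y":0,"z":0.0003,"twist":-8,"grip":1},{"x":0,"y":0,"z":0.0003,"twist":-8,"grip":1},{"x":0,"y":0,"z":0.0002,"twist":-7,"grip":1}]'
```

```text
t: 9.55
ee_pos: [0.5806, -0.0601, 0.1216]
ee_rot: [[0.999, 0.039, -0.006], [0.039, -0.999, 0.001], [-0.006, -0.001, -1.0]]
force: [-1.6, -2.6, -13.6]
gripper_width: 0.107
grasp_force: 70.7
```

```bash
python3 -m inch '[{"x":0,"y":0,"z":0.0001,"twist":7,"grip":1},{"x":0,"y":0,"z":0.0002,"twist":8,"grip":1},{"x":0,"y":0,"z":0.0002,"twist":8,"grip":1},{"x":0,"y":0,"z":0.0002,"twist":8,"grip":1},{"x":0,"y":0,"z":0.0002,"twist":8,"grip":1},{"x":0,"y":0,"z":0.0002,"twist":8,"grip":1},{"x":0,"y":0,"z":0.0002,"twist":7,"grip":1}]' && python3 -m inch '[{"x":0,"y":0,"z":0.0001,"twist":-7,"grip":1},{"x":0,"y":0,"z":0.0003,"twist":-8,"grip":1},{"x":0,"y":0,"z":0.0003,"twist":-8,"grip":1},{"x":0,"y":0,"z":0.0003,"twist":-8,"grip":1},{"x":0,"y":0,"z":0.0003,"twist":-8,"grip":1},{"x":0,"y":0,"z":0.0003,"twist":-8,"grip":1},{"x":0,"y":0,"z":0.0002,"twist":-7,"grip":1}]'
```

```text
t: 10.25
ee_pos: [0.5818, -0.0599, 0.1252]
ee_rot: [[0.547, 0.837, -0.002], [0.837, -0.547, 0.001], [-0.0, -0.002, -1.0]]
force: [-1.2, 1.3, 0.7]
gripper_width: 0.105
grasp_force: 73.6
t: 10.95
ee_pos: [0.582, -0.0602, 0.1269]
ee_rot: [[0.999, 0.038, -0.001], [0.038, -0.999, 0.0], [-0.001, -0.0, -1.0]]
force: [-0.2, -0.5, -0.6]
gripper_width: 0.109
grasp_force: 72.6
```

```bash
python3 -m inch '[{"x":0,"y":0,"z":0.0005,"twist":7,"grip":1},{"x":0,"y":0,"z":0.0005,"twist":7,"grip":1},{"x":0,"y":0,"z":0.0005,"twist":7,"grip":1},{"x":0,"y":0,"z":0.0005,"twist":5,"grip":1},{"x":0,"y":0,"z":0,"twist":0,"grip":1}]' && python3 -m inch '[{"x":0,"y":0,"z":0.0005,"twist":0,"grip":1},{"x":0,"y":0,"z":0.0005,"twist":0,"grip":1},{"x":0,"y":0,"z":0,"twist":0,"grip":1}]'
```

```text
t: 11.45
ee_pos: [0.5821, -0.0602, 0.129]
ee_rot: [[0.878, 0.478, -0.001], [0.478, -0.878, 0.0], [-0.001, -0.0, -1.0]]
force: [-1.2, 0.1, -0.5]
gripper_width: 0.107
grasp_force: 72.6
t: 11.75
ee_pos: [0.5823, -0.0602, 0.1304]
ee_rot: [[0.879, 0.476, -0.0], [0.476, -0.879, 0.0], [-0.0, -0.0, -1.0]]
force: [-0.7, -0.1, -0.9]
gripper_width: 0.108
grasp_force: 72.7
```

```bash
python3 -m inch '[{"x":0,"y":0,"z":0,"twist":0,"grip":0.5},{"x":0,"y":0,"z":0,"twist":0,"grip":0.5},{"x":0,"y":0,"z":0,"twist":0,"grip":0.5},{"x":0,"y":0,"z":0,"twist":0,"grip":0.5}]' && python3 -m inch '[{"x":0,"y":0,"z":0.03,"twist":0,"grip":0.5},{"x":0,"y":0,"z":0.03,"twist":0,"grip":0.5},{"x":0,"y":0,"z":0.03,"twist":0,"grip":0.5},{"x":0,"y":0.0,"z":0.02,"twist":0,"grip":0.5},{"x":-0.04,"y":0.0,"z":0,"twist":0,"grip":1},{"x":-0.04,"y":0,"z":0,"twist":0,"grip":1},{"x":-0.04,"y":0,"z":0,"twist":0,"grip":1},{"x":-0.04,"y":0,"z":0,"twist":0,"grip":1},{"x":-0.03,"y":0,"z":0,"twist":0,"grip":1},{"x":0,"y":0,"z":0,"twist":0,"grip":1}]'
python3 - <<'E'
from h import *
s=vision.grab_frame("scene");t=vision.grab_frame("top")
a=cv2.resize(t["img"][155:275,220:345],(500,480),interpolation=cv2.INTER_CUBIC)
b=cv2.resize(s["img"][180:270,265:320],(293,480),interpolation=cv2.INTER_CUBIC)
cv2.imwrite("pics/up.png",np.hstack([a,b])[:,:,::-1])
E
```

```text
t: 12.15
ee_pos: [0.5823, -0.0602, 0.1305]
ee_rot: [[0.879, 0.477, 0.0], [0.477, -0.879, -0.0], [0.0, 0.0, -1.0]]
force: [-0.2, 0.6, 0.4]
gripper_width: 0.498
grasp_force: 0.0
t: 13.15
ee_pos: [0.39, -0.0599, 0.2408]
ee_rot: [[0.879, 0.477, 0.0], [0.477, -0.879, -0.0], [0.0, 0.001, -1.0]]
force: [0.3, -0.5, 0.5]
gripper_width: -0.002
grasp_force: 0.0
```

View pics/up.png

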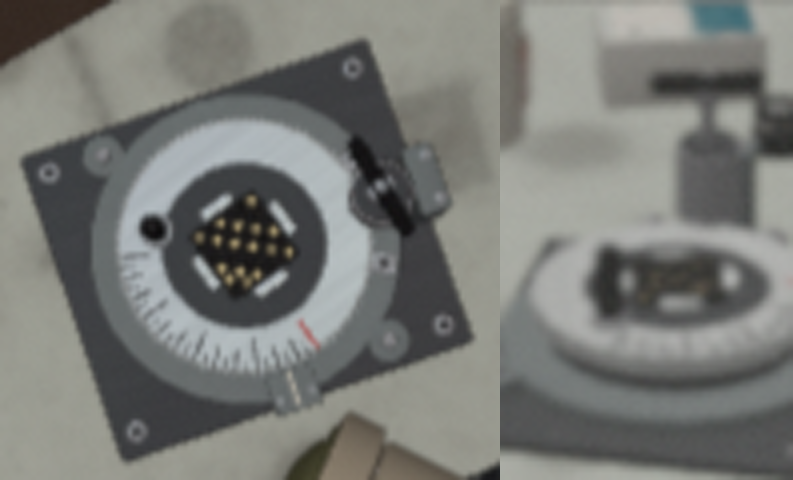

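The crop shows the tee still raised, standing clear above its barrel at crop px (705,85), and the stage seated. The ring still reads about 16.5°: red line at (310,335), index at (293,385). The push handle is at (153,230). Next I'll measure the reading and the handle more exactly.

```bash
cat > rd.py <<'E'
from h import *
C=np.array([.5545,.0243])
def reading(f,c=C,yaw=19.):
    # red zero line pixels on ring top
    im=f["img"].astype(int); P=[]
    for v in range(160,275):
        for u in range(220,345):
            r,g,b=im[v,u]
            if r-max(g,b)>25:
                p=at_z(f,(u,v),.047)[:2]; d=p-c
                if .05<np.hypot(*d)<.082: P.append((np.degrees(np.arctan2(d[1],d[0])),r-max(g,b),np.hypot(*d)))
    P=np.array(P); 
    if len(P)==0: return None
    w=P[:,1]; a=(P[:,0]*w).sum()/w.sum()
    return a,len(P),P[:,2].min(),P[:,2].max(),(a-(yaw-180))%360
def unwrap(f,z=.047,c=C):
    th=np.radians(np.arange(-240,-20,.25)); rr=np.arange(.055,.105,.00025)
    G=np.array([[ [c[0]+r*np.cos(t),c[1]+r*np.sin(t),z] for t in th] for r in rr])
    uv=proj(f,G).reshape(len(rr),len(th),2).astype(np.float32)
    return cv2.remap(f["img"],uv[...,0],uv[...,1],cv2.INTER_CUBIC)
E
python3 - <<'E'
from rd import *
f=vision.grab_frame("top"); print(reading(f)); print(ctrl.observe()["q"])
U=unwrap(f); cv2.imwrite("pics/unw.png",cv2.resize(U[:,120:520],(800,400))[:,:,::-1])
E
```

```text
(np.float64(-144.7054873584744), 9, np.float64(0.06073592508283798), np.float64(0.07865456076431139), np.float64(16.294512641525614))
[-4.49480979e-01  1.67235364e-02  1.82547070e+00  1.22925721e-04
  1.29832591e+00  6.23893505e-01]
```

View pics/unw.png

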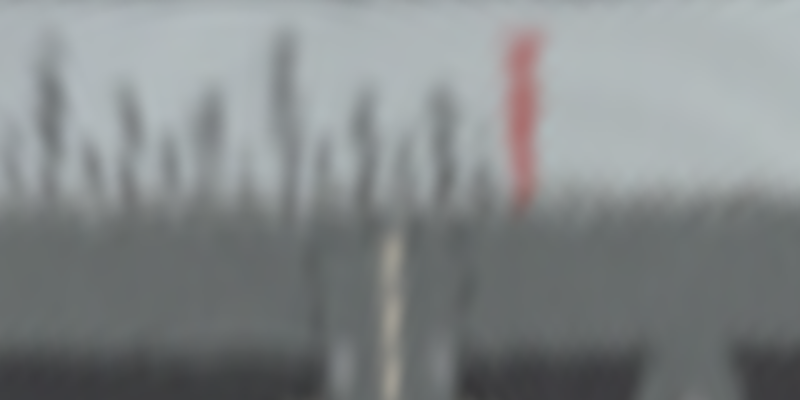

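The unwrapped view runs at 8 px per degree. Red is at x=523, the 10° line at 442, 20° at 366, 30° at 286, and the index at 393. The reading is 16.3°, so the ring must turn +53.7° counter-clockwise. I'll go over the push handle with the fingers tangential.

```bash
python3 -m inch '[{"x":0.0214,"y":0.0174,"z":0,"twist":6.8,"grip":0.45},{"x":0.0214,"y":0.0174,"z":0,"twist":6.8,"grip":0.45},{"x":0.0214,"y":0.0174,"z":0,"twist":6.8,"grip":0.45},{"x":0.0214,"y":0.0174,"z":0,"twist":6.8,"grip":0.45},{"x":0.0214,"y":0.0174,"z":0,"twist":6.8,"grip":0.45},{"x":0.0214,"y":0.0174,"z":0,"twist":6.8,"grip":0.45},{"x":0.0214,"y":0.0174,"z":0,"twist":6.8,"grip":0.45},{"x":0.0214,"y":0.0174,"z":0,"twist":6.8,"grip":0.45},{"x":0,"y":0,"z":-0.04,"twist":0,"grip":0.45},{"x":0,"y":0,"z":-0.04,"twist":0,"grip":0.45}]' && python3 -m inch '[{"x":0,"y":0,"z":-0.03,"twist":0,"grip":0.45},{"x":0,"y":0,"z":-0.02,"twist":0,"grip":0.45},{"x":0,"y":0,"z":0,"twist":0,"grip":0.45},{"x":0,"y":0,"z":0,"twist":0,"grip":0.45}]'
python3 - <<'E'
from h import *
s=vision.grab_frame("scene");t=vision.grab_frame("top")
e=ctrl.observe()["ee_pos"]; p=proj(t,[.561,.079,.08])[0].astype(int); q=proj(s,[.561,.079,.08])[0].astype(int); print(e,p,q)
def cr(f,p,r=30): return cv2.resize(f["img"][p[1]-r:p[1]+r,p[0]-r:p[0]+r],(400,400),interpolation=cv2.INTER_CUBIC)
cv2.imwrite("pics/ph.png",np.hstack([cr(t,p),cr(s,q)])[:,:,::-1])
E
```

```text
t: 14.3
ee_pos: [0.5649, 0.0799, 0.1589]
ee_rot: [[0.122, 0.993, 0.002], [0.993, -0.122, -0.0], [0.0, 0.002, -1.0]]
force: [1.0, 0.4, -0.7]
gripper_width: 0.551
grasp_force: 0.0
t: 14.7
ee_pos: [0.5642, 0.0792, 0.1106]
ee_rot: [[0.123, 0.992, 0.0], [0.992, -0.123, 0.0], [0.0, 0.0, -1.0]]
force: [0.3, -0.5, 0.1]
gripper_width: 0.548
grasp_force: 0.0
[0.56446724 0.07910644 0.11165156] [257 211] [285 229]
```

View pics/ph.png

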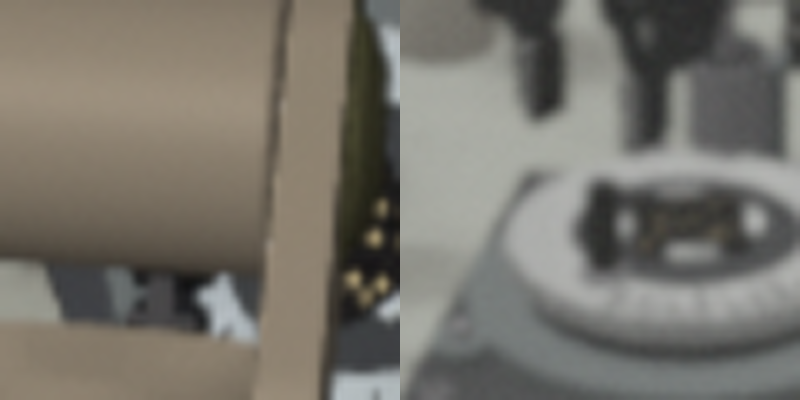

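The right half shows the finger tips at crop x=545 and 645, straddling the push handle at x=600 centrally. I'm going down to grip lightly.

```bash
python3 -m inch '[{"x":-0.003,"y":0,"z":-0.015,"twist":0,"grip":0.45},{"x":0,"y":0,"z":-0.015,"twist":0,"grip":0.45},{"x":0,"y":0,"z":-0.0145,"twist":0,"grip":0.45},{"x":0,"y":0,"z":0,"twist":0,"grip":0.45},{"x":0,"y":0,"z":0,"twist":0,"grip":0.7},{"x":0,"y":0,"z":0,"twist":0,"grip":0.85},{"x":0,"y":0,"z":0,"twist":0,"grip":1},{"x":0,"y":0,"z":0,"twist":0,"grip":1},{"x":0,"y":0,"z":0,"twist":0,"grip":1}]' 25
python3 - <<'E'
import numpy as np
from bench import ctrl
s=ctrl.observe();print(s["ee_pos"],s["force"])
c=np.array([.5545,.0243]); p=np.array(s["ee_pos"][:2])-c; r=np.hypot(*p);a=np.arctan2(p[1],p[0]); print(r,np.degrees(a))
prev=p
for k in range(1,12):
    b=a+np.radians(5.37*k) ; q=r*np.array([np.cos(b),np.sin(b)]); print(k,np.round((q-prev)*1000,2)); prev=q
E
```

```text
t: 15.7
ee_pos: [0.5611, 0.079, 0.0672]
ee_rot: [[0.123, 0.992, 0.002], [0.992, -0.123, -0.0], [0.0, 0.002, -1.0]]
force: [-1.6, -0.1, 7.6]
gripper_width: 0.17
grasp_force: 24.8
[0.56107023 0.07902659 0.06718929] [-1.64707466 -0.11880244  7.56089001]
0.055119572095370155 83.15408631500966
1 [-5.15  0.37]
2 [-5.16 -0.11]
3 [-5.13 -0.59]
4 [-5.05 -1.07]
5 [-4.93 -1.54]
6 [-4.76 -1.99]
7 [-4.56 -2.43]
8 [-4.31 -2.84]
9 [-4.02 -3.24]
10 [-3.7 -3.6]
11 [-3.35 -3.93]
```

```bash
python3 -m inch '[{"x":-0.0052,"y":0.0004,"z":0.001,"twist":5.4,"grip":1},{"x":-0.0052,"y":-0.0001,"z":0,"twist":5.4,"grip":1},{"x":-0.0051,"y":-0.0006,"z":0,"twist":5.4,"grip":1},{"x":-0.0051,"y":-0.0011,"z":0,"twist":5.4,"grip":1},{"x":-0.0049,"y":-0.0015,"z":0,"twist":5.4,"grip":1},{"x":-0.0048,"y":-0.002,"z":0,"twist":5.4,"grip":1},{"x":-0.0046,"y":-0.0024,"z":0,"twist":5.4,"grip":1},{"x":-0.0043,"y":-0.0028,"z":0,"twist":5.4,"grip":1},{"x":-0.004,"y":-0.0032,"z":0,"twist":5.4,"grip":1}]' && python3 -m inch '[{"x":-0.0037,"y":-0.0036,"z":0,"twist":5.4,"grip":1},{"x":0,"y":0,"z":0,"twist":0,"grip":1},{"x":0,"y":0,"z":0,"twist":0,"grip":1},{"x":0,"y":0,"z":0,"twist":0,"grip":1}]'
python3 - <<'E'
from rd import *
p=np.array(ctrl.observe()["ee_pos"][:2])-C; print(np.hypot(*p),np.degrees(np.arctan2(p[1],p[0])))
f=vision.grab_frame("top"); print(reading(f))
E
```

```text
t: 16.6
ee_pos: [0.5163, 0.0677, 0.0672]
ee_rot: [[-0.666, 0.746, -0.002], [0.746, 0.666, 0.003], [0.004, 0.001, -1.0]]
force: [-4.4, 12.3, 3.0]
gripper_width: 0.171
grasp_force: 25.4
t: 17.0
ee_pos: [0.5118, 0.0637, 0.0672]
ee_rot: [[-0.731, 0.683, -0.004], [0.683, 0.731, 0.003], [0.005, -0.001, -1.0]]
force: [-10.6, 9.7, 8.6]
gripper_width: 0.172
grasp_force: 25.5
0.058109424649633416 137.2804935391156
(np.float64(-90.74798240695624), 12, np.float64(0.06104056124156731), np.float64(0.07602779755366741), np.float64(70.25201759304376))
```

```bash
python3 -m inch '[{"x":0.0005,"y":-0.0005,"z":0,"twist":0,"grip":0.9},{"x":0,"y":0,"z":0,"twist":0,"grip":0.7},{"x":0,"y":0,"z":0,"twist":0,"grip":0.45},{"x":0,"y":0,"z":0,"twist":0,"grip":0.45},{"x":0,"y":0,"z":0.03,"twist":0,"grip":0.45},{"x":0,"y":0,"z":0.04,"twist":0,"grip":0.45},{"x":0,"y":0,"z":0.04,"twist":0,"grip":0.45},{"x":0,"y":0,"z":0.04,"twist":0,"grip":0.45}]' && python3 -m inch '[{"x":-0.03,"y":-0.02,"z":0,"twist":0,"grip":0.45},{"x":-0.03,"y":-0.03,"z":0,"twist":0,"grip":0.45},{"x":-0.03,"y":-0.03,"z":0,"twist":0,"grip":0.45},{"x":-0.02,"y":-0.03,"z":0,"twist":0,"grip":0.45},{"x":0,"y":0,"z":0,"twist":0,"grip":0.45}]'
python3 - <<'E'
from rd import *
f=vision.grab_frame("top"); print(reading(f))
U=unwrap(f); cv2.imwrite("pics/unw2.png",cv2.resize(U[:,120:520],(800,400))[:,:,::-1])
save(f,"top2.png",(215,155,345,275),4)
a=cv2.imread("pics/unw2.png")[:240]; b=np.zeros((360,800,3),np.uint8)
t=cv2.resize(cv2.imread("pics/top2.png"),(390,360)); b[:,:390]=t
s=vision.grab_frame("scene")["img"][180:270,265:350,::-1]; b[:,400:740]=cv2.resize(s,(340,360))
cv2.imwrite("pics/chk.png",np.vstack([a,b]))
E
```

```text
t: 17.85
ee_pos: [0.514, 0.0614, 0.2187]
ee_rot: [[-0.73, 0.683, 0.0], [0.683, 0.73, -0.0], [-0.0, 0.0, -1.0]]
force: [0.7, 0.5, 0.1]
gripper_width: 0.55
grasp_force: 0.0
t: 18.35
ee_pos: [0.4027, -0.0508, 0.2172]
ee_rot: [[-0.727, 0.686, 0.0], [0.686, 0.727, -0.001], [-0.001, -0.0, -1.0]]
force: [1.1, -0.4, 0.9]
gripper_width: 0.551
grasp_force: 0.0
(np.float64(-90.75204644091708), 12, np.float64(0.06104056124156731), np.float64(0.07602779755366741), np.float64(70.24795355908292))
```

View pics/chk.png

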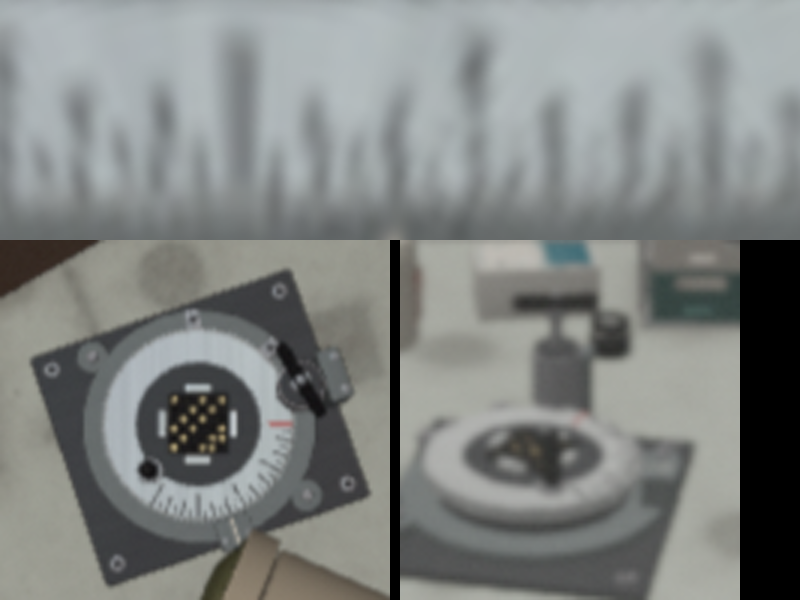

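The reading is near 70: the 70° line is at x≈396, the index at 393, and the 60 and 90 lines at 475 and 240. The tee is still up and the surroundings are undisturbed. I'll do a sub-pixel check.

```bash
python3 - <<'E'
from rd import *
from scipy.optimize import least_squares
th=np.arange(-240,-20,.25); rr=np.arange(.055,.105,.00025)
R=[]
for k in range(4):
    f=vision.grab_frame("top"); U=unwrap(f).astype(float).mean(2)
    band=lambda a,b:U[(rr>=a)&(rr<b)].mean(0)
    # index: bright line in .088-.097
    p=band(.086,.097); m=abs(th+161)<2.5; w=np.clip(p[m]-np.percentile(p[m],30),0,None); idx=(th[m]*w).sum()/w.sum()
    q=-band(.066,.072); q=q-cv2.GaussianBlur(q.reshape(1,-1),(0,0),14).ravel()
    cs=[]
    for n in range(2,12):   # 10deg lines: tick T sits at zero-T
        g=-90.75-10*n; m=abs(th-g)<2.2; w=np.clip(q[m],0,None)**2; cs.append((10*n,(th[m]*w).sum()/w.sum()))
    cs=np.array(cs); near=(cs[:,0]>=40)&(cs[:,0]<=100)
    A=np.polyfit(cs[near,1],cs[near,0],1); A2=np.polyfit(cs[near,1],cs[near,0],2)
    R.append((idx,np.polyval(A,idx),np.polyval(A2,idx)))
print(np.round(R,2)); print(np.round(cs,2))
E
```

```text
[[-161.21   70.69   70.53]
 [-161.2    70.69   70.53]
 [-161.2    70.69   70.54]
 [-161.21   70.69   70.54]]
[[  20.   -110.96]
 [  30.   -120.97]
 [  40.   -130.96]
 [  50.   -140.92]
 [  60.   -150.73]
 [  70.   -160.49]
 [  80.   -170.87]
 [  90.   -179.97]
 [ 100.   -189.76]
 [ 110.   -200.15]]
```

```bash
python3 - <<'E'
from rd import *
from scipy.optimize import least_squares
f=vision.grab_frame("top"); U=unwrap(f).astype(float).mean(2)
th=np.arange(-240,-20,.25); rr=np.arange(.055,.105,.00025)
def cen(a,b,g,sgn,h):
    p=sgn*U[(rr>=a)&(rr<b)].mean(0); m=abs(th-g)<h; w=np.clip(p[m]-np.median(p[m]),0,None)**2; return (th[m]*w).sum()/w.sum()
pt=lambda r,a:C+r*np.array([np.cos(np.radians(a)),np.sin(np.radians(a))])
obs=[]
for T in range(10,121,10):
    for r in(.0675,.070,.0725): obs.append((T,pt(r,cen(r-.0013,r+.0013,-90.75-T*.995,-1,2.2))))
I=[(r,cen(r-.0015,r+.0015,-161.2,1,2)) for r in np.arange(.085,.099,.003)]
print(np.round(I,3))
red=reading(f)[0]
def res(p):
    c=p[:2]; e=[]
    for T,q in obs: d=q-c; e.append((np.degrees(np.arctan2(d[1],d[0]))-(p[2]-T)+180)%360-180)
    d=pt(.069,red)-c; e.append(np.degrees(np.arctan2(d[1],d[0]))-p[2])
    return e
s=least_squares(res,[*C,-90.7],loss="soft_l1",f_scale=.3); print(s.x,np.std(s.fun),np.round(s.fun[::3],2))
for r,a in I:
    d=pt(r,a)-s.x[:2]; print(round(r,3),s.x[2]-np.degrees(np.arctan2(d[1],d[0])))
E
```

```text
[[ 8.50000e-02 -1.60957e+02]
 [ 8.80000e-02 -1.61195e+02]
 [ 9.10000e-02 -1.61188e+02]
 [ 9.40000e-02 -1.61094e+02]
 [ 9.70000e-02 -1.61370e+02]]
[ 5.53282329e-01  2.46066600e-02 -8.99838726e+01] 0.27667976195953126 [ 0.43  0.01  0.05  0.14  0.03 -0.07  0.55 -0.51  0.44  0.25 -0.4  -0.05
  0.25]
0.085 70.504185762158
0.088 70.76097001994874
0.091 70.76923603876433
0.094 70.68857974916666
0.097 70.98007061945994
```

All the fits agree on about 70.6, so I'll nudge the ring back 0.6° (0.6 mm at the handle) with a second light grip.

```bash
python3 -m inch '[{"x":0.0275,"y":0.028,"z":0,"twist":0,"grip":0.45},{"x":0.0275,"y":0.028,"z":0,"twist":0,"grip":0.45},{"x":0.0275,"y":0.028,"z":0,"twist":0,"grip":0.45},{"x":0.0275,"y":0.028,"z":0,"twist":0,"grip":0.45},{"x":0,"y":0,"z":-0.04,"twist":0,"grip":0.45},{"x":0,"y":0,"z":-0.04,"twist":0,"grip":0.45},{"x":0,"y":0,"z":0,"twist":0,"grip":0.45},{"x":0,"y":0,"z":0,"twist":0,"grip":0.45}]'
```

```text
t: 19.5
ee_pos: [0.5144, 0.0639, 0.1377]
ee_rot: [[-0.731, 0.683, -0.0], [0.683, 0.731, -0.0], [0.0, -0.0, -1.0]]
force: [0.3, 0.1, 0.6]
gripper_width: 0.549
grasp_force: 0.0
```

```bash
python3 -m inch '[{"x":-0.002,"y":0.0002,"z":-0.025,"twist":0,"grip":0.45},{"x":0,"y":0,"z":-0.025,"twist":0,"grip":0.45},{"x":0,"y":0,"z":-0.0185,"twist":0,"grip":0.45},{"x":0,"y":0,"z":0,"twist":0,"grip":0.45},{"x":0,"y":0,"z":0,"twist":0,"grip":0.65},{"x":0,"y":0,"z":0,"twist":0,"grip":0.8},{"x":0,"y":0,"z":0,"twist":0,"grip":1},{"x":0,"y":0,"z":0,"twist":0,"grip":1},{"x":0,"y":0,"z":0,"twist":0,"grip":1},{"x":0,"y":0,"z":0,"twist":0,"grip":1}]' 25; python3 -c "
from rd import *
print(reading(vision.grab_frame('top')),ctrl.observe()['ee_pos'])"
```

```text
t: 20.5
ee_pos: [0.5132, 0.0636, 0.0704]
ee_rot: [[-0.73, 0.683, 0.003], [0.683, 0.73, -0.0], [-0.003, 0.002, -1.0]]
force: [-1.1, -0.3, 6.7]
gripper_width: 0.173
grasp_force: 25.1
(np.float64(-91.34369016974395), 7, np.float64(0.06104056124156731), np.float64(0.07602779755366741), np.float64(69.65630983025605)) [0.51319379 0.06366847 0.07037399]
```

```bash
python3 -m inch '[{"x":0,"y":0,"z":0,"twist":0,"grip":0.9},{"x":0,"y":0,"z":0,"twist":0,"grip":0.7},{"x":0,"y":0,"z":0,"twist":0,"grip":0.45},{"x":0,"y":0,"z":0,"twist":0,"grip":0.45},{"x":0,"y":0,"z":0.03,"twist":0,"grip":0.45},{"x":0,"y":0,"z":0.04,"twist":0,"grip":0.45},{"x":0,"y":0,"z":0.04,"twist":0,"grip":0.45},{"x":0,"y":0,"z":0.04,"twist":0,"grip":0.45}]' && python3 -m inch '[{"x":-0.03,"y":-0.03,"z":0,"twist":0,"grip":0.45},{"x":-0.03,"y":-0.03,"z":0,"twist":0,"grip":0.45},{"x":-0.03,"y":-0.03,"z":0,"twist":0,"grip":0.45},{"x":-0.03,"y":-0.03,"z":0,"twist":0,"grip":0.45},{"x":0,"y":0,"z":0,"twist":0,"grip":0.45}]'
python3 - <<'E'
from rd import *
f=vision.grab_frame("top"); print(reading(f)); U=unwrap(f).astype(float).mean(2)
th=np.arange(-240,-20,.25); rr=np.arange(.055,.105,.00025)
def cen(a,b,g,sgn,h):
    p=sgn*U[(rr>=a)&(rr<b)].mean(0); m=abs(th-g)<h; w=np.clip(p[m]-np.median(p[m]),0,None)**2; return (th[m]*w).sum()/w.sum()
cs=np.array([(T,cen(.066,.072,-91.3-T*.995,-1,2.2)) for T in range(10,121,10)])
i=cen(.086,.097,-161.2,1,2); n=(cs[:,0]>=40)&(cs[:,0]<=100)
print(i,[np.polyval(np.polyfit(cs[n,1],cs[n,0],k),i) for k in(1,2)]); print(np.round(cs[:,1],2))
s=vision.grab_frame("scene")
for n in("cot_box","dust_blower","marker","tweezers","screwdriver","caliper","loupe"):
    m=models.look_for(n,"top"); print(n,[np.round(x["extent"]).tolist() for x in m[:1]])
E
```

```text
t: 21.35
ee_pos: [0.5118, 0.0639, 0.2201]
ee_rot: [[-0.73, 0.683, -0.0], [0.683, 0.73, 0.0], [0.0, -0.0, -1.0]]
force: [0.0, -0.4, 0.2]
gripper_width: 0.555
grasp_force: 0.0
t: 21.85
ee_pos: [0.3899, -0.0583, 0.2186]
ee_rot: [[-0.727, 0.686, -0.0], [0.686, 0.727, -0.001], [-0.0, -0.001, -1.0]]
force: [0.5, 0.2, -0.1]
gripper_width: 0.551
grasp_force: 0.0
(np.float64(-91.34349790224141), 7, np.float64(0.06104056124156731), np.float64(0.07602779755366741), np.float64(69.65650209775859))
-161.16882203354712 [np.float64(69.80474188180372), np.float64(69.81147143686563)]
[-102.   -111.56 -121.79 -131.78 -141.5  -151.71 -161.16 -171.16 -181.33
 -190.9  -200.72 -210.53]
cot_box [[386.0, 115.0, 433.0, 162.0]]
dust_blower [[268.0, 102.0, 315.0, 128.0]]
marker [[368.0, 259.0, 421.0, 271.0]]
tweezers [[397.0, 224.0, 415.0, 240.0]]
screwdriver [[396.0, 224.0, 415.0, 242.0]]
caliper [[126.0, 203.0, 198.0, 244.0]]
loupe [[380.0, 174.0, 396.0, 190.0]]
```

```bash
python3 -c "
from bench import sign_off
print(sign_off())"
```

```text
the job is handed in; nothing more can be done
None
```

The stage is set and handed in: the stop pin is drawn up about 20 mm and holds, and the ring reads 70° to within about 0.3° by the camera. The pull stayed under 14 N in every reading, below the 19 N that lifts the stage, and nothing lying about looks disturbed.

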